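# Fit the green-tagged spare knob to the hallway radio and hold it pressed

### The arm

A 6-joint arm with a two-finger parallel gripper is mounted at the origin on the work surface. World frame = base frame: x ahead of the robot, y to its left, z up, the work surface at z = 0. Lengths are in mm, angles in degrees, forces in N, time in s.
With the tool pointing down it reaches from about 300 to 850 mm from the base axis. Payload 4.2 kg.
Tool frame: the origin (TCP) lies between the finger pads; the fingertips stand 19 mm ahead of it and the grasp point (between the pads) is the TCP (env.tips_ahead is the distance from the TCP to the fingertips, in mm); z points along the fingers, y is the direction in which the jaws open and shut (so a half turn about z gives the same grasp; the last joint's range is limited). The gripper opens to 91 mm and grips with 3 to 60 N. Pads are 32 mm wide; open, the fingers measure 118 mm over their backs; the gripper's body (76 mm by 178 mm) begins 60 mm behind the grasp point.
Start: joints at [-74.313, 18.312, 89.639, -0, 72.044, -1.146], TCP at [166.518, -550.375, 232.976] pointing down, gripper open.
Joint ranges: [-177.97, 177.97], [-48.28, 115.42], [12.27, 149.76], [-77.06, 257.06], [2.81, 150.46], [-146.56, 146.56]. Speed limits (degrees/s): [147.25, 147.25, 180, 180, 180, 180].

### API

Orientations are given as [roll, pitch, yaw] about the fixed x, y, z axes, in that order (R = Rz(yaw) Ry(pitch) Rx(roll)).
In Python, from workcell import telemetry, viewer, job_done, env gives the robot as it stands. The module is installed in compiled form; this text tells all that it offers.
- The arm moves only by the shell command python3 -m jog 'ROWS' [FORCE]. ROWS is JSON, a list of rows, each a list of 3 entries, a list of its own where there are three numbers: the shift along the tool's x, y, z in cm, then the turn about the tool's z in degrees, then the opening, from 0 (shut) to 1 (fully open). A call has 1 to 10 rows; each row shifts and turns the pose as measured when the row begins, along the tool's axes as they then stand; what a row does not reach is not made up. A row lasts 1/8 s, in which the tool goes at most 62.5 mm and 10.7 degrees, less where a joint would pass 70% of its speed; a pose out of reach is approached as far as the arm can. A call is refused whole if a number of a shift passes 6.25 or a number of a turn 10.7, either way. A call with a gripper value outside its range is refused whole. The fingers move at their own pace and stop on an object; FORCE is the grip in N (left out, the last holds). Time passes only in rows, so rows that do not move let the fingers close. It gives the time, the measured TCP pose, the force and the opening at its end, in the units of the state.
- telemetry.state(): the state, without advancing time (a new reading comes with each control period).
- viewer.grab_frame(name): name is "scene" or "top" or "wrist"; returns a dict with "color" (480x640x3 uint8, red, green, blue), "K" (3x3 intrinsics, pixels), "rvec" (rotation vector, rad) and "tvec" (3), from world to camera coordinates, as OpenCV has them. Camera axes: x right, y down, z forward; pixel columns grow to the right and rows downward; lengths in mm; the calibration is good to about 2 mm. The wrist camera is an equidistant fisheye: a pixel r from the principal point sees the ray r / f radians off the axis. A picture is of the moment at which its call begins. There is no depth.
- job_done(): hands the job in, once; it reports no verdict.
The state is a dict: "time_s": time; "qpos": joint angles; "qvel": joint speeds; "effort": joint torques, N m; "ee_pos": TCP position; "ee_rot": TCP orientation; "force": force on the tool from outside, world axes, zero at the start; "torque": the same for the moment, N m; "gripper_width": finger opening in mm.
Only numpy, scipy, OpenCV 4.12 (cv2) and the standard library are available. Lean on these libraries where they do the work, as an engineer would, in place of code of your own. Each camera call takes 0.05 s, during which the arm holds its last target. There are 200 camera calls.

### The job

The radio on the shoe cabinet has lost its knob, and two spare knobs lie on the tray's upper level. First take the faulty one with the red tag and set it down inside the white ceramic dish (lower it in and let go, do not drop it). Then turn the green-tagged knob so that its pointer lines up with the flat side of the radio's D-shaped shaft (the white mark), push it fully home on the shaft, and keep pressing so that the sprung shaft goes in to its stop; finish while still holding the knob pressed down with the gripper, and leave all the other things where they are.

Things in the scene. Friction and masses are not known exactly. Their poses are not given: they have to be found in the camera images.
- knob_green: good knob, green tag on top; black, 45 g, upright on the tray. Skirt 50 mm across, 17 mm tall; on it a grip bar along x (20 mm behind to 24 mm ahead of the axis), 13 mm wide (y), its top 42 mm above the underside. White pointer at the bar's +x end. Underside: D-hole 14 mm deep, 16 mm diameter, its flat 4.5 mm from the axis on the pointer (+x) side. Origin: hole axis, at the underside; z up
- knob_red: faulty knob with a red tag (24 x 11 mm) on top, otherwise the same as the green-tagged knob in shape, size, mass, axes and origin (underside, on the axis); also starts upright on the tray's upper level
- shaft_tip (a point): centre of the top end of the upright steel D-shaft: 14 mm diameter, flat 3.5 mm from its axis; x points out through the flat, z up. Top 2.5 mm tapered by 2 mm all round. A white mark on the black disc at its foot lies on the flat's side. A knob fully home has its underside 14 mm below this point; with the pointer turned elsewhere it stays up on the shaft's end
- stem (a joint): how far the shaft is pressed in, in m: 0 is out, 0.004 is the stop. It is sprung: about 3 N starts it moving, 7 N reaches the stop; it springs back when let go.
- radio: white radio, 130 (x) x 190 (y) x 75 mm, grey fabric on its +x face; fixed. Origin: centre of its underside. The shaft sticks 20 mm out of the middle of its top; shaft and foot disc (34 mm diameter, 1 mm thick) turn only stiffly, about 0.08 N m
- dish: empty round white ceramic dish, loose, 300 g, 150 mm across the rim, 24 mm high, inner floor flat, 5 mm thick and about 115 mm across. Origin: centre of its underside.
- tray: blue plastic two-level tray, fixed, each level 170 (x) x 200 (y) mm with a rim 17 mm tall and 4 mm thick; the face of the upper floor, on which the knobs stand, is 72 mm above the cabinet top, the upper rim 85 mm. Origin: centre of the underside.
- comb: orange comb, 170 mm long along y, 35 mm wide, 5 mm thick; leave it alone. Origin: near its middle, underside.
- pin_jar: glass jar of bobby pins with a metal twist cap, 62 mm diameter, 78 mm tall; leave it alone. Origin: centre of its underside.
- hair_pick: dark silicone hair pick, 160 mm long along x, 60 mm wide, 8 mm thick, lying flat; leave it alone. Origin: where handle meets teeth, underside.
- spray_can: spray can with a red label, 50 mm diameter, 170 mm tall; leave it alone. Origin: centre of its underside.
- mug: blue mug, 80 mm diameter, 90 mm tall; leave it alone. Origin: centre of its underside.
- glasses_case: brown glasses case, 60 x 160 x 40 mm; leave it alone. Origin: centre of its underside.
Not all that is in view belongs to the job. Leave any blue or purple look-alike of the knob_red alone.

How it is judged:
By the outcome, as a careful person would: the job done as asked, in the order asked, and still so for the second after the job is handed in, while the arm keeps its last pose, push and grip.
It also fails if it takes over 51 s, if anything falls off the work surface, if the arm or the gripper's body presses on something with over 40 N, if the wrist force passes 120 N, or if a joint passes its speed limit or range.

## Working session

There is one attempt and no reset: what is moved stays moved. The work goes in short steps, Python scripts to look and compute and a shell command to move; the robot and the scene stay as the last step left them, time stands still between calls to the robot, and variables do not carry over. Pictures are saved under pics/ and viewed, about 8 in all and at most 12, crops included, and the job is handed in when it is done.

```bash
mkdir -p pics; cat > h.py <<'E'
import numpy as np, cv2
from workcell import telemetry, viewer, job_done, env
from scipy.spatial.transform import Rotation as R
def grab(n):
    f=viewer.grab_frame(n); f['Rm']=cv2.Rodrigues(np.array(f['rvec'],float))[0]; f['t']=np.array(f['tvec'],float).ravel(); f['K']=np.array(f['K']); f['n']=n; return f
def save(f,name,crop=None,s=1):
    im=f['color'][:,:,::-1]
    if crop: a,b,c,d=crop; im=im[b:d,a:c]
    cv2.imwrite('pics/'+name,cv2.resize(im,None,fx=s,fy=s,interpolation=cv2.INTER_CUBIC) if s!=1 else im)
def ray(f,u,v):
    K=f['K']; x=(u-K[0,2])/K[0,0]; y=(v-K[1,2])/K[1,1]
    if f['n']=='wrist':
        r=np.hypot(x,y); d=np.array([x/r*np.sin(r),y/r*np.sin(r),np.cos(r)]) if r>1e-9 else np.array([0,0,1.])
    else: d=np.array([x,y,1.])
    return -f['Rm'].T@f['t'], f['Rm'].T@d
def onz(f,u,v,z):
    c,d=ray(f,u,v); return c+d*(z-c[2])/d[2]
E
python3 - <<'E'
from h import *
a=grab('top'); b=grab('scene'); save(a,'top1.png'); save(b,'scene1.png')
import pickle; pickle.dump((a,b),open('f1.pkl','wb'))
s=telemetry.state(); print(s); print(env.tips_ahead, -a['Rm'].T@a['t'], -b['Rm'].T@b['t'])
E
```

```text
{'time_s': 0.1, 'qpos': array([-7.43143772e+01,  1.83466674e+01,  8.96979831e+01,  1.22556199e-03,
        7.20444497e+01, -1.14498469e+00]), 'qvel': array([ 0.05633514, -0.13899469, -0.1954433 , -0.01451875,  0.10280534,
        0.0471854 ]), 'effort': array([ 4.26146735e-04, -4.13333166e+01, -2.32510024e+01,  7.29951099e-02,
        4.22784348e-02, -5.23179801e-05]), 'ee_pos': array([ 166.39099981, -549.96565009,  232.22718518]), 'ee_rot': array([-1.79910941e+02, -2.94548701e-03,  1.68302265e+01]), 'force': array([-0.044751  , -0.93812583, -0.10933316]), 'torque': array([ 0.01874932, -0.03594219, -0.01647504]), 'gripper_width': 91.275365615257}
19.0 [ 340.89649655    7.700278   1181.18457156] [1115.32636483 -666.5406096  1557.53421857]
```

View pics/top1.png

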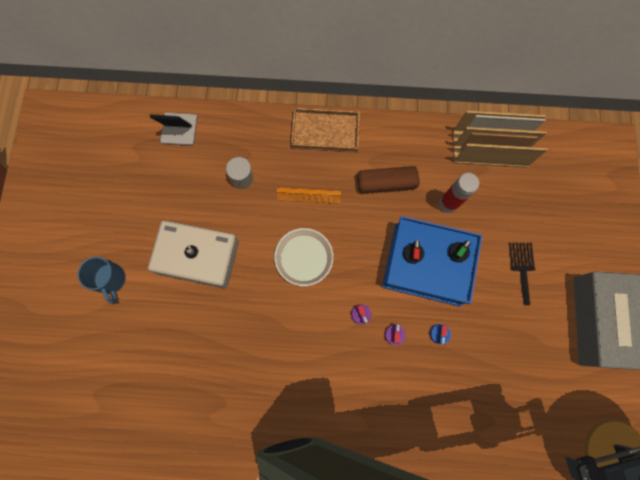

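View pics/scene1.png

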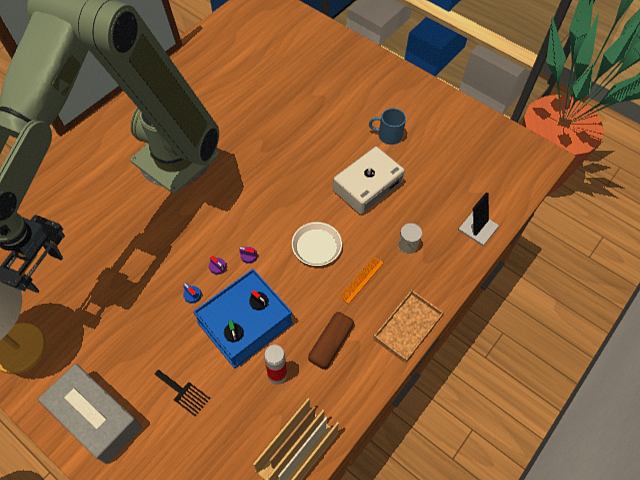

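The top view shows the red knob near (416,252), the green knob near (461,250), the dish near (304,257) and the shaft near (191,252). The scene view shows the same layout. Next I'll measure these.

```bash
python3 - <<'E'
from h import *
import pickle; a,b=pickle.load(open('f1.pkl','rb'))
def blob(f,box,test,name,z):
    x0,y0,x1,y1=box; im=f['color'][y0:y1,x0:x1].astype(int); m=test(im[...,0],im[...,1],im[...,2]).astype(np.uint8)
    n,l,s,c=cv2.connectedComponentsWithStats(m); k=1+np.argmax(s[1:,4]); u,v=c[k]+[x0,y0]
    P=np.array([onz(f,p[0]+x0,p[1]+y0,z)[:2] for p in np.argwhere(l==k)[:,::-1]]); w,V=np.linalg.eigh(np.cov(P.T)); 
    print(f['n'],name,(round(u,1),round(v,1)),s[k,4],'xy',onz(f,u,v,z)[:2].round(1),'axis deg',np.degrees(np.arctan2(V[1,1],V[0,1])).round(1), 'ext',np.sqrt(12*w).round(1))
red=lambda r,g,B:(r>110)&(g<70)&(B<70); green=lambda r,g,B:(g>r+40)&(g>B+30); wh=lambda r,g,B:(r>150)&(g>150)&(B>140)
blk=lambda r,g,B:(r<60)&(g<60)&(B<60)
blob(a,(395,230,435,270),red,'redtag',114); blob(a,(440,230,480,270),green,'greentag',114)
blob(b,(235,275,285,320),red,'redtag',114); blob(b,(215,310,255,345),green,'greentag',114)
blob(a,(395,230,435,270),blk,'redblk',95); blob(a,(440,230,480,270),blk,'greenblk',95)
blob(a,(265,220,345,295),wh,'dish',20); blob(b,(280,215,350,275),wh,'dish',20)
blob(a,(140,210,250,295),wh,'radio',75);blob(a,(178,238,205,266),blk,'disc',76);blob(b,(355,160,385,185),blk,'disc',76)
v=[]
for i,bx in enumerate([(392,228,440,278),(437,226,485,274),(170,232,214,272)]):
    v.append(cv2.resize(a['color'][bx[1]:bx[3],bx[0]:bx[2]],(384,384),interpolation=cv2.INTER_CUBIC))
cv2.imwrite('pics/c1.png',cv2.resize(np.hstack(v)[:,:,::-1],(798,266)))
E
```

```text
top redtag (np.float64(416.2), np.float64(252.9)) 55 xy [ 572. -228.] axis deg 177.4 ext [12.1 25.3]
top greentag (np.float64(461.3), np.float64(251.4)) 55 xy [ 582.5 -333.2] axis deg 143.7 ext [12.3 24.9]
scene redtag (np.float64(255.6), np.float64(293.8)) 36 xy [ 572.2 -227.8] axis deg 175.2 ext [12.5 22.5]
scene greentag (np.float64(230.9), np.float64(324.9)) 40 xy [ 582.7 -333.2] axis deg 146.0 ext [11.2 25. ]
top redblk (np.float64(411.2), np.float64(253.2)) 207 xy [ 574.8 -220.4] axis deg 156.7 ext [42.5 43.1]
top greenblk (np.float64(457.0), np.float64(251.8)) 242 xy [ 585.  -328.9] axis deg 136.7 ext [43.7 44.8]
top dish (np.float64(303.4), np.float64(257.7)) 1636 xy [561.6  36.1] axis deg 68.7 ext [100.9 101.1]
scene dish (np.float64(317.7), np.float64(243.6)) 1557 xy [567.8  38.6] axis deg 112.2 ext [117.1 132.3]
top radio (np.float64(191.5), np.float64(253.3)) 3136 xy [544.7 305.6] axis deg 82.5 ext [118.  179.8]
top disc (np.float64(191.9), np.float64(252.4)) 61 xy [546.6 304.6] axis deg 144.8 ext [22.1 29.8]
scene disc (np.float64(369.1), np.float64(173.1)) 39 xy [550.9 305.6] axis deg 72.6 ext [27.6 29.6]
```

View pics/c1.png

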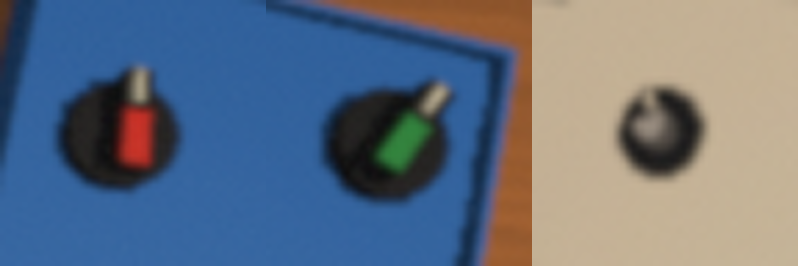

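The pointers are clear. Red's yaw is about -3 and green's about -36, while the shaft mark points up and slightly left, about +20. I'll go to the red knob and refine each of these from close by.

```bash
cat >> h.py <<'E'
def d(x,y,z,yaw=None):
    s=telemetry.state(); M=R.from_euler('xyz',s['ee_rot'],degrees=True).as_matrix()
    sh=M.T@(np.array([x,y,z])-s['ee_pos'])/10
    print('t %.2f'%s['time_s'],'pos',s['ee_pos'].round(1),'rot',s['ee_rot'].round(1),'F',s['force'].round(1),'w %.1f'%s['gripper_width'],'| shift cm',sh.round(2),'turn',None if yaw is None else round(-(yaw-s['ee_rot'][2]),1))
E
python3 -m jog '[[[5.3,-2.1,0],0,0.6],[[5.3,-2.1,0],0,0.6],[[5.3,-2.1,0],0,0.6],[[5.3,-2.1,0],0,0.6],[[5.3,-2.1,0],0,0.6],[[5.3,-2.1,0],0,0.6],[[5.3,-2.1,0],0,0.6],[[5.3,-2.1,0],0,0.6],[[5.3,-2.1,0],0,0.6]]' 15
python3 -c "
from h import *; d(572,-228,215,-3)
import pickle; a,b=pickle.load(open('f1.pkl','rb'))
print(onz(a,467,182,170),onz(b,275,352,170))"
```

```text
time_s: 1.23
ee_pos: [577.4, -224.5, 228.4]
ee_rot: [-179.7, 0.2, 16.3]
force: [0.1, -2.6, 0.1]
gripper_width: 54.6
t 1.23 pos [ 577.4 -224.5  228.4] rot [-179.7    0.2   16.3] F [ 0.1 -2.6  0.1] w 54.6 | shift cm [-0.61  0.19  1.34] turn 19.3
[ 733.37240927 -329.88947906  170.        ] [ 733.09451713 -329.67235339  170.        ]
```

```bash
python3 -m jog '[[[-0.6,0.2,0.7],9.7,0.6],[[0,0,0.6],9.6,0.6],[[0,0,0],0,0.6]]'
python3 -c "
from h import *; d(572,-228,215,-3)
f=grab('wrist'); save(f,'w1.png'); import pickle; pickle.dump(f,open('w1.pkl','wb')); print(-f['Rm'].T@f['t'])"
```

```text
time_s: 1.6
ee_pos: [575.1, -223.7, 212.5]
ee_rot: [-179.7, 0.4, -3.0]
force: [0.2, -0.6, 0.1]
gripper_width: 54.8
t 1.60 pos [ 575.1 -223.7  212.5] rot [-179.7    0.4   -3. ] F [ 0.2 -0.6  0.1] w 54.8 | shift cm [-0.29  0.45 -0.25] turn -0.0
[ 647.88406682 -228.3249154   363.3472118 ]
```

View pics/w1.png

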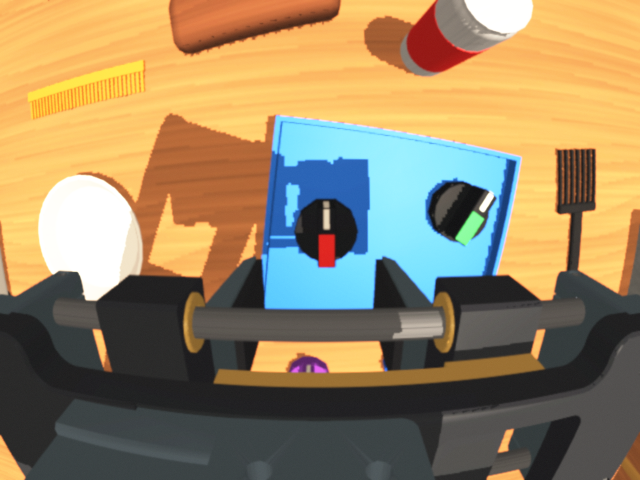

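The wrist view shows red's pointer at (326,213) and tag at (326,250), green's at (487,201) and (469,227). Now I'll put numbers on them.

```bash
cat >> h.py <<'E'
def blob(f,box,test,name,z,pr=True):
    x0,y0,x1,y1=box; im=f['color'][y0:y1,x0:x1].astype(int); m=test(im[...,0],im[...,1],im[...,2]).astype(np.uint8)
    n,l,s,c=cv2.connectedComponentsWithStats(m); k=1+np.argmax(s[1:,4]); u,v=c[k]+[x0,y0]
    P=np.array([onz(f,p[0]+x0,p[1]+y0,z)[:2] for p in np.argwhere(l==k)[:,::-1]]); w,V=np.linalg.eigh(np.cov(P.T))
    p=P.mean(0)
    if pr: print(name,(round(u,1),round(v,1)),s[k,4],'xy',p.round(1),'axis',np.degrees(np.arctan2(V[1,1],V[0,1])).round(1),'ext',np.sqrt(12*w).round(1))
    return p
red=lambda r,g,B:(r>110)&(g<70)&(B<70); green=lambda r,g,B:(g>r+40)&(g>B+30); wh=lambda r,g,B:(r>150)&(g>150)&(B>140)
blk=lambda r,g,B:(r<60)&(g<60)&(B<60)
grey=lambda r,g,B:(r>110)&(g>105)&(B>95)&(abs(r-B)<50)
E
python3 - <<'E'
from h import *
import pickle; f=pickle.load(open('w1.pkl','rb'))
for n,bx,t in (('red',(295,190,358,272),red),('green',(430,180,500,248),green)):
    p=blob(f,bx,t,n+'tag',114); q=blob(f,bx,grey,n+'ptr',114); blob(f,bx,blk,n+'skirt',92)
    e=q-p; print('yaw tag->ptr',np.degrees(np.arctan2(e[1],e[0])).round(1),'dist',np.hypot(*e).round(1))
d(572,-228,112,-3)
E
```

```text
redtag (np.float64(326.2), np.float64(249.2)) 518 xy [ 571.9 -228.2] axis 177.8 ext [11.4 23.2]
redptr (np.float64(326.0), np.float64(216.3)) 177 xy [ 595.5 -229.2] axis 177.4 ext [ 4.5 18.9]
redskirt (np.float64(326.2), np.float64(227.5)) 2120 xy [ 582.2 -229. ] axis 91.1 ext [38.6 44.1]
yaw tag->ptr -2.3 dist 23.6
greentag (np.float64(469.3), np.float64(227.7)) 514 xy [ 582.7 -333.4] axis 143.6 ext [12.5 24.7]
greenptr (np.float64(469.4), np.float64(228.0)) 409 xy [ 582.5 -333.5] axis 145.3 ext [10.5 23.6]
greenskirt (np.float64(455.3), np.float64(207.8)) 1429 xy [ 593.3 -330.1] axis 136.4 ext [31.9 43.8]
yaw tag->ptr -159.6 dist 0.3
t 1.65 pos [ 575.1 -223.9  212.9] rot [-179.7    0.4   -3. ] F [-0.1 -0.1 -0.9] w 54.2 | shift cm [-0.22  0.48 10.09] turn 0.0
```

```bash
python3 - <<'E'
from h import *
import pickle; a,b=pickle.load(open('f1.pkl','rb'))
dark=lambda r,g,B:((B<75)).astype(np.uint8)
for n,bx,zz in (('red',(395,232,430,275),85),('green',(440,232,476,270),85)):
    x0,y0,x1,y1=bx; im=a['color'][y0:y1,x0:x1].astype(int)
    m=dark(*[im[...,i] for i in range(3)]); l=cv2.connectedComponentsWithStats(m); k=1+np.argmax(l[2][1:,4]); m=(l[1]==k).astype(np.uint8)
    c=max(cv2.findContours(m,0,2)[0],key=cv2.contourArea); (u,v),r=cv2.minEnclosingCircle(c); (u2,v2),ax,_=cv2.fitEllipse(cv2.convexHull(c))
    for U,V in ((u,v),(u2,v2)): print(n,U+x0,V+y0,r,ax,onz(a,U+x0,V+y0,zz)[:2])
E
```

```text
red 412.68972396850586 252.21146202087402 10.469642639160156 (19.768169403076172, 20.71255111694336) [ 579.5164235  -226.00000233]
red 412.887788772583 252.60396194458008 10.469642639160156 (19.768169403076172, 20.71255111694336) [ 578.58607986 -226.48695843]
green 458.5 250.0 11.715475082397461 (19.859989166259766, 22.6016788482666) [ 592.00412793 -335.67676608]
green 458.68752670288086 251.05780220031738 11.715475082397461 (19.859989166259766, 22.6016788482666) [ 589.43471747 -336.10318052]
```

```bash
python3 -m jog '[[[0.0,0.45,3],-0.5,0.6],[[0.05,0,3],0,0.6],[[0,0,3],0,0.6],[[0,0,0],0,0.6]]'
python3 -c "
from h import *; d(574,-228.2,113,-2.5)"
```

```text
time_s: 2.15
ee_pos: [575.1, -229.6, 122.6]
ee_rot: [-179.8, 0.2, -2.0]
force: [-0.2, 1.0, 0.3]
gripper_width: 54.6
t 2.15 pos [ 575.1 -229.6  122.6] rot [-179.8    0.2   -2. ] F [-0.2  1.   0.3] w 54.6 | shift cm [-0.12 -0.13  0.96] turn 0.5
```

```bash
python3 -m jog '[[[0.5,-0.1,0.95],0.5,0.6],[[0,0,0],0,0.6],[[0,0,0],0,0],[[0,0,0],0,0],[[0,0,0],0,0],[[0,0,0],0,0]]' 25
python3 -c "
from h import *; d(580,-228.5,113,-2.5)"
```

```text
time_s: 2.9
ee_pos: [583.0, -230.0, 117.6]
ee_rot: [-180.0, -0.3, -2.4]
force: [0.5, -0.5, 0.8]
gripper_width: 17.9
t 2.90 pos [ 583.  -230.   117.6] rot [-180.    -0.3   -2.4] F [ 0.5 -0.5  0.8] w 17.9 | shift cm [-0.31 -0.14  0.45] turn 0.1
```

```bash
python3 -m jog '[[[-0.2,-0.1,0.5],0,0.2],[[0,0,0],0,0],[[0,0,0],0,0],[[0,0,0],0,0]]' 25
python3 -c "
from h import *; d(580,-228.5,113,-2.5)"
```

```text
time_s: 3.4
ee_pos: [580.7, -228.7, 111.9]
ee_rot: [-179.9, -0.2, -2.4]
force: [-0.4, -0.6, -0.2]
gripper_width: 12.6
t 3.40 pos [ 580.7 -228.7  111.9] rot [-179.9   -0.2   -2.4] F [-0.4 -0.6 -0.2] w 12.6 | shift cm [-0.07 -0.02 -0.11] turn 0.1
```

```bash
python3 -m jog '[[[0,0,-3],0,0],[[0,0,-3],0,0],[[0,-2,-0.5],0,0],[[-0.45,-4.3,0],0,0],[[-0.45,-4.3,0],0,0],[[-0.45,-4.3,0],0,0],[[-0.45,-4.3,0],0,0],[[-0.45,-4.3,0],0,0],[[-0.45,-3,0],0,0],[[0,0,0],0,0]]'
python3 -c "
from h import *; d(565,37,45)
f=grab('top'); save(f,'top2.png',(230,170,430,320),4)
im=f['color'][215:300,265:345].astype(int); m=((im.min(2)>120)&(im[...,0]-im[...,2]<70)).astype(np.uint8)
c=max(cv2.findContours(m,0,2)[0],key=cv2.contourArea); e=cv2.fitEllipse(cv2.convexHull(c)); print(e,onz(f,e[0][0]+265,e[0][1]+215,22))"
```

```text
time_s: 4.65
ee_pos: [557.7, 54.0, 170.7]
ee_rot: [-179.6, 0.6, -2.3]
force: [-0.1, -1.4, 0.4]
gripper_width: 13.2
t 4.65 pos [557.7  54.  170.7] rot [-179.6    0.6   -2.3] F [-0.1 -1.4  0.4] w 13.2 | shift cm [ 0.93  1.75 12.55] turn None
((48.19036865234375, 23.333789825439453), (6.533914089202881, 16.86577796936035), 1.9355806112289429) [613.08602982  14.55867287  22.        ]
```

View pics/top2.png

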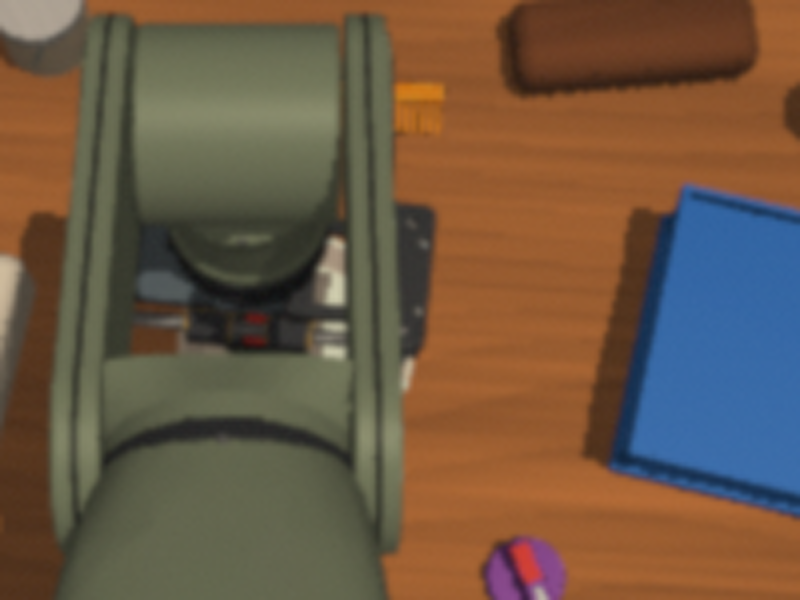

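The arm hides the dish in this view, so I'll measure it from the first picture.

```bash
python3 -c "
from h import *; import pickle
a,b=pickle.load(open('f1.pkl','rb'))
for f,(x0,y0,x1,y1) in ((a,(265,215,345,300)),(b,(283,214,352,277))):
  im=f['color'][y0:y1,x0:x1].astype(int); m=((im[...,2]>85)&(im[...,0]-im[...,2]<70)).astype(np.uint8)
  c=max(cv2.findContours(m,0,2)[0],key=cv2.contourArea); e=cv2.fitEllipse(cv2.convexHull(c)); print(e,onz(f,e[0][0]+x0,e[0][1]+y0,22))
d(565,37,46)"
```

```text
((38.38001251220703, 41.645076751708984), (58.6904411315918, 59.456111907958984), 99.94005584716797) [564.01062162  36.35965133  22.        ]
((33.56329345703125, 29.582050323486328), (43.9964599609375, 50.11406326293945), 91.19757080078125) [565.92797469  35.50064873  22.        ]
t 4.70 pos [557.8  53.  170.7] rot [-179.7    0.6   -2.4] F [-1.   0.3 -0.6] w 13.1 | shift cm [ 0.92  1.64 12.45] turn None
```

```bash
python3 -m jog '[[[0.7,1.6,3],0,0],[[0,0,3],0,0],[[0,0,2],0,0],[[0,0,0],0,0]]'
python3 -c "
from h import *; d(565,37,46)"
```

```text
time_s: 5.2
ee_pos: [562.6, 34.1, 87.1]
ee_rot: [-179.7, 0.7, -2.5]
force: [-0.5, -0.8, 0.5]
gripper_width: 13.0
t 5.20 pos [562.6  34.1  87.1] rot [-179.7    0.7   -2.5] F [-0.5 -0.8  0.5] w 13.0 | shift cm [ 0.28 -0.28  4.11] turn None
```

```bash
python3 -m jog '[[[0.2,-0.1,1.8],0,0],[[0,0,1.2],0,0],[[0,0,0],0,0],[[0,0,0],0,0]]'
python3 -c "
from h import *; d(565,37,45)"
```

```text
time_s: 5.7
ee_pos: [566.2, 33.6, 59.0]
ee_rot: [-179.8, 0.4, -2.6]
force: [0.4, 0.6, -0.1]
gripper_width: 13.1
t 5.70 pos [566.2  33.6  59. ] rot [-179.8    0.4   -2.6] F [ 0.4  0.6 -0.1] w 13.1 | shift cm [-0.13 -0.33  1.4 ] turn None
```

```bash
python3 -m jog '[[[0,-0.1,0.8],0,0],[[0,0,0.3],0,0],[[0,0,0],0,0],[[0,0,0],0,0]]'
python3 -c "
from h import *; d(565,37,45)"
```

```text
time_s: 6.2
ee_pos: [566.9, 34.8, 48.5]
ee_rot: [-179.7, 0.3, -2.6]
force: [0.9, 0.3, 0.3]
gripper_width: 12.7
t 6.20 pos [566.9  34.8  48.5] rot [-179.7    0.3   -2.6] F [0.9 0.3 0.3] w 12.7 | shift cm [-0.2  -0.21  0.35] turn None
```

```bash
python3 -m jog '[[[0,0,0.2],0,0],[[0,0,0.15],0,0],[[0,0,0],0,0],[[0,0,0],0,0]]'
python3 -c "
from h import *; d(565,37,45)"
```

```text
time_s: 6.7
ee_pos: [567.1, 34.9, 45.0]
ee_rot: [-179.7, 0.2, -2.6]
force: [-0.0, 0.4, -0.4]
gripper_width: 12.9
t 6.70 pos [567.1  34.9  45. ] rot [-179.7    0.2   -2.6] F [-0.   0.4 -0.4] w 12.9 | shift cm [-0.22 -0.2   0.01] turn None
```

```bash
python3 -m jog '[[[0,0,0.08],0,0],[[0,0,0],0,0],[[0,0,0],0,0]]'
python3 -c "
from h import *; d(565,37,45)"
```

```text
time_s: 7.08
ee_pos: [567.2, 34.9, 45.0]
ee_rot: [-179.7, 0.2, -2.6]
force: [-0.2, -0.2, -0.7]
gripper_width: 12.9
t 7.08 pos [567.2  34.9  45. ] rot [-179.7    0.2   -2.6] F [-0.2 -0.2 -0.7] w 12.9 | shift cm [-0.23 -0.2   0.  ] turn None
```

```bash
python3 -m jog '[[[0,0,0.15],0,0],[[0,0,0],0,0],[[0,0,0],0,0]]'
python3 -c "
from h import *; d(565,37,45)"
```

```text
time_s: 7.45
ee_pos: [567.4, 35.0, 45.0]
ee_rot: [-179.7, 0.2, -2.6]
force: [0.2, -0.4, -1.2]
gripper_width: 12.9
t 7.45 pos [567.4  35.   45. ] rot [-179.7    0.2   -2.6] F [ 0.2 -0.4 -1.2] w 12.9 | shift cm [-0.25 -0.19  0.01] turn None
```

Contact is at the expected height, so I'll release, retreat and look.

```bash
python3 -m jog '[[[0,0,0],0,0.4],[[0,0,0],0,0.4],[[0,0,-1],0,0.4],[[0,0,-4],0,0.5],[[0,0,-5],0,0.6],[[0,0,-5],0,0.6],[[0,0,-2],0,0.6],[[0,0,0],0,0.6]]'
python3 -c "
from h import *; d(582,-333,200,-36)
f=grab('wrist'); save(f,'w2.png')"
```

```text
time_s: 8.45
ee_pos: [568.1, 34.1, 222.4]
ee_rot: [-179.7, 0.1, -2.6]
force: [-0.5, -0.5, -0.9]
gripper_width: 55.0
t 8.45 pos [568.1  34.1 222.4] rot [-1.797e+02  1.000e-01 -2.600e+00] F [-0.5 -0.5 -0.9] w 55.0 | shift cm [ 3.09 36.62  2.06] turn 33.4
```

View pics/w2.png

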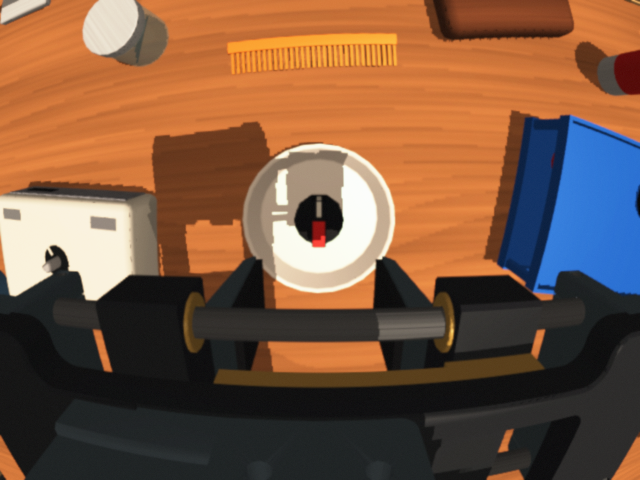

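The red knob stands upright at the dish's centre, near (319,217). Now the green one.

```bash
python3 -m jog '[[[0.5,5.2,0],0,0.6],[[0.5,5.2,0],0,0.6],[[0.5,5.2,0],0,0.6],[[0.5,5.2,0],0,0.6],[[0.5,5.2,0],0,0.6],[[0.5,5.2,0],0,0.6],[[0.3,4,0],0,0.6],[[0,0,0],0,0.6]]'
python3 -c "
from h import *; d(588.5,-338,180,-36)"
```

```text
time_s: 9.5
ee_pos: [580.0, -327.1, 203.6]
ee_rot: [-179.2, 1.5, -2.5]
force: [0.7, 0.1, 0.1]
gripper_width: 54.4
t 9.50 pos [ 580.  -327.1  203.6] rot [-179.2    1.5   -2.5] F [0.7 0.1 0.1] w 54.4 | shift cm [0.96 1.08 2.32] turn 33.5
```

```bash
python3 -m jog '[[[0.9,1,0],8.4,0.6],[[0,0,1],8.4,0.6],[[0,0,1],8.4,0.6],[[0,0,0],8.2,0.6],[[0,0,0],0,0.6],[[0,0,0],0,0.6]]'
python3 - <<'E'
from h import *
f=grab('wrist'); save(f,'w3.png'); import pickle; pickle.dump(f,open('w3.pkl','wb'))
p=blob(f,(230,150,420,320),green,'greentag',114)
d(p[0]+8*np.cos(np.radians(36)),p[1]-8*np.sin(np.radians(36)),112,-36)
E
```

```text
time_s: 10.25
ee_pos: [585.5, -329.4, 174.6]
ee_rot: [179.9, 2.6, -36.5]
force: [0.0, -0.2, -0.4]
gripper_width: 54.2
greentag (np.float64(327.7), np.float64(258.5)) 722 xy [ 582.5 -333.9] axis 146.2 ext [11.5 24. ]
t 10.30 pos [ 585.5 -329.4  174.7] rot [179.9   2.6 -36.6] F [0.1 0.  0.5] w 54.9 | shift cm [1.11 0.51 6.23] turn -0.6
```

View pics/w3.png

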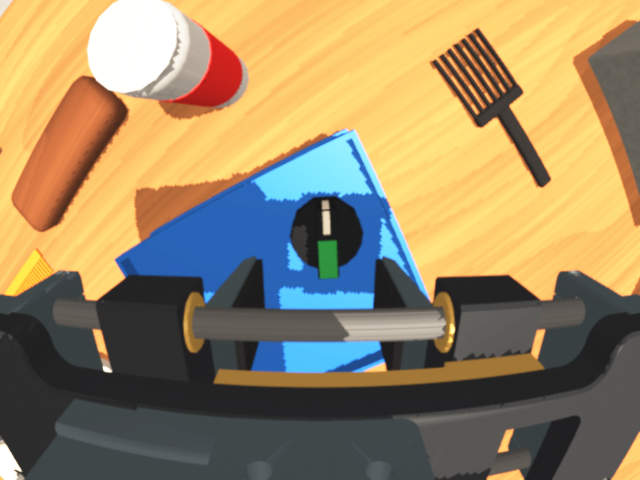

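The wrist view shows the green knob centred between the fingers, tag at (328,258) and pointer at (326,216). The tool has picked up about 2.6° of tilt, so I'll see how it changes over slower descending rows.

```bash
python3 -m jog '[[[0.9,0.5,1],-0.5,0.6],[[0,0,1],0,0.6],[[0,0,1],0,0.6],[[0,0,0],0,0.6]]'
python3 - <<'E'
from h import *
d(589,-338.3,112,-36)
E
```

```text
time_s: 10.8
ee_pos: [588.4, -338.4, 141.3]
ee_rot: [179.9, 2.7, -35.9]
force: [0.6, 0.8, -0.4]
gripper_width: 54.9
t 10.80 pos [ 588.4 -338.4  141.3] rot [179.9   2.7 -35.9] F [ 0.6  0.8 -0.4] w 54.9 | shift cm [ 0.18 -0.05  2.93] turn 0.1
```

```bash
python3 -m jog '[[[0,0,-5],0,0.6],[[0,0,0],0,0.6],[[0,0,0],0,0.6]]'; python3 -m jog '[[[0,0,1],0,0.6],[[0,0,1],0,0.6],[[0,0,1],0,0.6],[[0,0,1],0,0.6],[[0,0,0],0,0.6],[[0,0,0],0,0.6]]' | head -3
```

```text
time_s: 11.18
ee_pos: [590.0, -339.5, 191.3]
ee_rot: [179.9, 2.8, -35.9]
force: [0.2, -0.7, -0.5]
gripper_width: 55.3
time_s: 11.92
ee_pos: [586.6, -337.3, 144.9]
ee_rot: [179.9, 3.2, -35.9]
```

```bash
python3 -m jog '[[[0,0,-1],0,0.6],[[0,0,-1],0,0.6],[[0,0,-1],0,0.6],[[0,0,-1],0,0.6],[[0,0,0],0,0.6],[[0,0,0],0,0.6]]'|head -3; python3 -m jog '[[[0,0,4],0,0.6],[[0,0,0],0,0.6],[[0,0,0],0,0.6]]' | head -3;
```

```text
time_s: 12.68
ee_pos: [589.7, -339.3, 190.5]
ee_rot: [179.9, 2.9, -35.9]
time_s: 13.05
ee_pos: [588.5, -338.4, 150.9]
ee_rot: [179.9, 2.8, -35.9]
```

```bash
python3 -m jog '[[[-3,0,-1],0,0.6],[[-3,0,-1],0,0.6],[[-3,0,-1],0,0.6],[[-3,0,-1],0,0.6],[[0,0,0],0,0.6]]'|head -3; python3 -m jog '[[[6,0,2],0,0.6],[[0,0,0],0,0.6],[[0,0,0],0,0.6]]' | head -3;
```

```text
time_s: 13.68
ee_pos: [493.6, -269.2, 204.3]
ee_rot: [180.0, 2.2, -35.9]
time_s: 14.05
ee_pos: [545.0, -306.3, 183.0]
ee_rot: [180.0, 1.9, -35.9]
```

```bash
python3 -m jog '[[[-3,0,-1],0,0.6],[[-3,0,-1],0,0.6],[[-3,0,-1],0,0.6],[[-3,0,-1],0,0.6],[[0,0,0],0,0.6],[[6,0,1.5],0,0.6],[[0,0,0],0,0.6],[[6,0,1.5],0,0.6],[[0,0,0],0,0.6]]'|head -3;
```

```text
time_s: 15.18
ee_pos: [542.6, -304.4, 198.7]
ee_rot: [-180.0, 1.4, -35.9]
```

```bash
python3 -m jog '[[[-3,0,-0.5],0,0.6],[[-3,0,-0.5],0,0.6],[[-3,0,-0.5],0,0.6],[[-3,0,-0.5],0,0.6],[[0,0,0],0,0.6],[[0,0,0],0,0.6],[[6,0,1.5],0,0.6],[[0,0,0],0,0.6],[[0,0,0],0,0.6]]'|head -3; python3 -m jog '[[[6,0,1.5],0,0.6],[[0,0,0],0,0.6],[[0,0,0],0,0.6],[[5,0,1],0,0.6],[[0,0,0],0,0.6],[[0,0,0],0,0.6]]'|head -3; python3 -c "
from h import *;d(589,-338.3,112,-36)"
```

```text
time_s: 16.3
ee_pos: [492.1, -268.1, 207.6]
ee_rot: [-179.9, 1.2, -35.9]
time_s: 17.05
ee_pos: [578.6, -330.3, 182.5]
ee_rot: [-179.9, 1.3, -35.9]
t 17.05 pos [ 578.6 -330.3  182.5] rot [-179.9    1.3  -35.9] F [ 0.2  0.3 -1. ] w 54.7 | shift cm [1.47 0.05 7.02] turn 0.1
```

A tilt of 1.3° is well within the hole's clearance. Descend with settled single moves.

```bash
python3 -m jog '[[[1.4,0.05,4.5],0,0.6],[[0,0,0],0,0.6],[[0,0,0],0,0.6]]'|head -3;  python3 -c "
from h import *;d(589,-338.3,112,-36)"
```

```text
time_s: 17.42
ee_pos: [587.8, -337.1, 142.7]
ee_rot: [-179.9, 0.9, -35.8]
t 17.43 pos [ 587.8 -337.1  142.7] rot [-179.9    0.9  -35.8] F [ 0.3 -0.6  0.1] w 54.5 | shift cm [0.22 0.03 3.07] turn 0.2
```

```bash
python3 -m jog '[[[0.2,0,3.1],0,0.4],[[0,0,0],0,0.3],[[0,0,0],0,0.3]]'|head -3;  python3 -c "
from h import *;d(589,-338.3,112,-36)"
```

```text
time_s: 17.8
ee_pos: [590.4, -338.4, 119.0]
ee_rot: [-179.8, 0.3, -35.8]
t 17.80 pos [ 590.4 -338.4  119. ] rot [-179.8    0.3  -35.8] F [0.6 0.1 0.9] w 28.3 | shift cm [-0.12  0.08  0.7 ] turn 0.2
```

```bash
python3 -m jog '[[[-0.1,0.05,0.85],0,0.3],[[0,0,0],0,0.3],[[0,0,0],0,0],[[0,0,0],0,0],[[0,0,0],0,0],[[0,0,0],0,0]]' 40|head -5;  python3 -c "
from h import *;d(589,-338.3,112,-36)"
```

```text
time_s: 18.55
ee_pos: [590.1, -338.6, 113.2]
ee_rot: [-179.8, 0.1, -35.8]
force: [0.3, -0.5, 0.2]
gripper_width: 12.6
t 18.55 pos [ 590.1 -338.6  113.2] rot [-1.798e+02  1.000e-01 -3.580e+01] F [ 0.3 -0.5  0.2] w 12.6 | shift cm [-0.11  0.04  0.12] turn 0.2
```

Gripped. Lift and carry it toward the radio, stopping short so the wrist camera can see the shaft.

```bash
python3 -m jog '[[[0,0,-4],0,0],[[0,0,-4],0,0],[[0,0,0],0,0]]'|head -3
python3 -m jog '[[[-4.1,-3.9,0],0,0],[[-4.1,-3.9,0],0,0],[[-4.1,-3.9,0],0,0],[[-4.1,-3.9,0],0,0],[[-4.1,-3.9,0],0,0],[[-4.1,-3.9,0],0,0],[[-4.1,-3.9,0],0,0],[[-4.1,-3.9,0],0,0],[[-4.1,-3.9,0],0,0],[[0,0,0],0,0]]' | head -3; python3 -c "
from h import *;d(475,280,200,20)"
```

```text
time_s: 18.92
ee_pos: [589.8, -338.8, 193.9]
ee_rot: [-179.8, 0.2, -35.8]
time_s: 20.18
ee_pos: [487.5, 176.5, 183.8]
ee_rot: [179.7, 1.1, -36.0]
t 20.18 pos [487.5 176.5 183.8] rot [179.7   1.1 -36. ] F [-0.5 -0.4  0.1] w 12.7 | shift cm [-7.13 -7.63 -1.52] turn -56.0
```

```bash
python3 -m jog '[[[-3.5,-3.6,-1],0,0],[[-3.5,-3.6,-1],0,0],[[0,0,0],0,0],[[0,0,0],-9,0],[[0,0,0],-9,0],[[0,0,0],-9,0],[[0,0,0],-9,0],[[0,0,0],-9,0],[[0,0,0],-8,0],[[0,0,0],0,0]]' | head -3
python3 - <<'E'
from h import *
f=grab('wrist'); save(f,'w4.png'); import pickle; pickle.dump(f,open('w4.pkl','wb'))
d(475,280,200,20); c=-f['Rm'].T@f['t']; print(c)
p=f['Rm']@np.array([548,305,95])+f['t']; th=np.arctan2(np.hypot(p[0],p[1]),p[2]); print(f['K'][:2,2]+f['K'][0,0]*th*p[:2]/np.hypot(p[0],p[1]))
E
```

```text
time_s: 21.42
ee_pos: [479.9, 234.6, 192.0]
ee_rot: [-177.4, 2.3, 20.5]
t 21.48 pos [479.8 234.6 192. ] rot [-177.4    2.3   20.5] F [-0.3  0.4 -0.2] w 12.6 | shift cm [ 1.1  -4.45 -0.65] turn 0.5
[555.20276482 255.3905931  340.18805515]
[261.24057189 112.41127993]
```

View pics/w4.png

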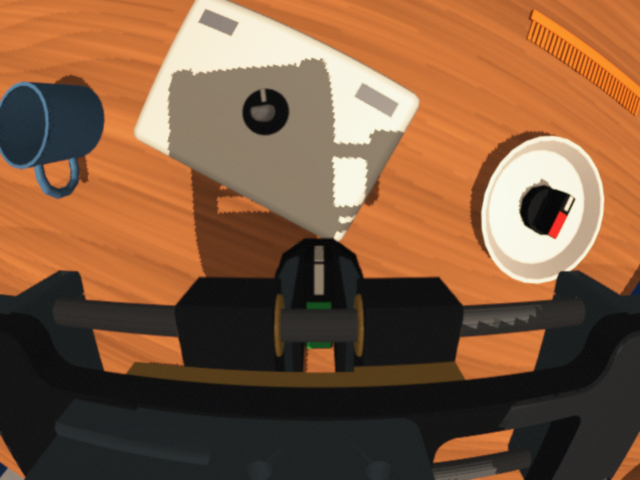

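The shaft is at about (264,110), with its white mark just above at (263,96). The knob's pointer and green tag show in the gripper at (320,270) and (320,325). I'll measure the shaft and also zoom in.

```bash
python3 - <<'E'
from h import *
import pickle; f=pickle.load(open('w4.pkl','rb'))
x0,y0,x1,y1=235,80,297,142
im=f['color'][y0:y1,x0:x1].astype(int); g=im.max(2); print(im[5,5],im[30,30])
m=(g<70).astype(np.uint8); l=cv2.connectedComponentsWithStats(m); k=1+np.argmax(l[2][1:,4]); m=(l[1]==k).astype(np.uint8)
c=max(cv2.findContours(m,0,1)[0],key=cv2.contourArea); h=cv2.convexHull(c).reshape(-1,2)
P=np.array([onz(f,u+x0,v+y0,76)[:2] for u,v in h],np.float32)
e=cv2.fitEllipse(P); print('disc',e, cv2.minEnclosingCircle(P))
o=np.zeros_like(m); cv2.fillConvexPoly(o,h.astype(np.int32),1); o=cv2.erode(o,np.ones((3,3),np.uint8))
b=((g>85)&(o>0)).astype(np.uint8); n,l,s,cc=cv2.connectedComponentsWithStats(b)
for k in range(1,n): u,v=cc[k]+[x0,y0]; print(s[k],(u,v),'z76',onz(f,u,v,76)[:2].round(1),'z95',onz(f,u,v,95)[:2].round(1))
cv2.imwrite('pics/w4c.png',cv2.resize(f['color'][y0:y1,x0:x1,::-1],(496,496),interpolation=cv2.INTER_CUBIC))
d(548,305,150,20)
E
```

```text
[141 127 105] [105  96  87]
disc ((548.8895874023438, 306.5581359863281), (32.96575927734375, 33.285953521728516), 23.342275619506836) ((548.93212890625, 306.552734375), 16.662742614746094)
[25 10  6 12 50] (np.float64(262.92), np.float64(95.68)) z76 [559.2 311.8] z95 [558.9 307.8]
[ 17  26  17  13 173] (np.float64(259.9653179190751), np.float64(111.82658959537572)) z76 [547.5 309.9] z95 [548.1 305.9]
t 21.48 pos [479.8 234.6 192. ] rot [-177.4    2.3   20.5] F [-0.3  0.4 -0.2] w 12.6 | shift cm [ 9.01 -4.03  4.02] turn 0.5
```

View pics/w4c.png

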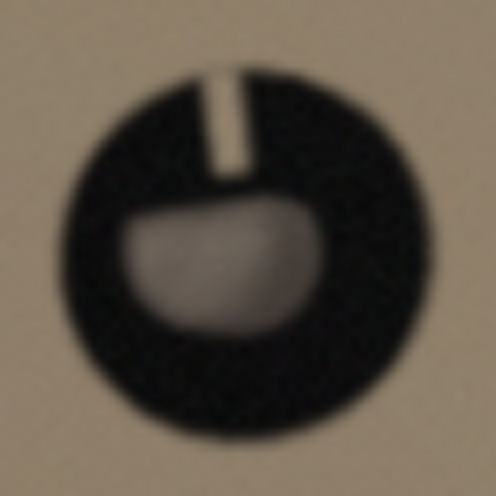

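```bash
python3 - <<'E'
from h import *
import pickle; f=pickle.load(open('w4.pkl','rb'))
g=lambda u,v,z: onz(f,235+u/8-.5,80+v/8-.5,z)[:2]
for n,a,b,z,o in (('flat',(140,213),(265,194),95,90),('mark',(233,170),(220,80),76,0)):
    e=g(*b,z)-g(*a,z); print(n,np.degrees(np.arctan2(e[1],e[0]))+o)
print(telemetry.state()['qpos'].round(1))
E
python3 -m jog '[[[0,0,0],9,0],[[0,0,0],9,0],[[0,0,0],9,0],[[0,0,0],0,0],[[0,0,0],0,0]]'|head -3
python3 -m jog '[[[0,0,0],-10.7,0],[[0,0,0],0,0],[[0,0,0],0,0]]'|head -3
```

```text
flat 26.86035062865978
mark 28.263962929250148
[23.2 17.4 97.2  2.9 67.6 91.7]
time_s: 22.1
ee_pos: [479.4, 230.7, 190.1]
ee_rot: [-179.1, 3.4, -8.0]
time_s: 22.48
ee_pos: [479.3, 230.2, 189.8]
ee_rot: [-178.5, 3.2, 2.9]
```

Turning doesn't change the tilt; roll and pitch are just expressed in the yawed frame. Joint values show it best: q4 should be 0 and q2+q3+q5 should be 180. I'll make settled single moves outward and watch them.

```bash
cat >> h.py <<'E'
def q():
    a=telemetry.state()['qpos']; print('q4 %.2f rad %.2f'%(a[3],a[1]+a[2]+a[4]-180), a.round(1))
E
python3 -m jog '[[[3.2,-3.4,0],0,0],[[0,0,0],0,0],[[0,0,0],0,0]]'|head -3; python3 -c "
from h import *;q()"
python3 -m jog '[[[0,0,0],-10.7,0],[[0,0,0],0,0],[[0,0,0],0,0]]'|head -3; python3 -c "
from h import *;q()"
python3 -m jog '[[[0,0,0],-10.7,0],[[0,0,0],0,0],[[0,0,0],0,0]]'|head -3; python3 -c "
from h import *;q();d(548.7,306.3,150,27.3)"
```

```text
time_s: 22.85
ee_pos: [509.6, 265.9, 188.7]
ee_rot: [-178.5, 3.3, 2.6]
q4 2.79 rad 2.48 [ 25.   21.2  91.9   2.8  69.3 111.3]
time_s: 23.22
ee_pos: [508.3, 264.4, 188.9]
ee_rot: [-178.0, 3.0, 13.3]
q4 2.77 rad 2.54 [ 24.9  21.1  92.1   2.8  69.3 100.7]
time_s: 23.6
ee_pos: [508.0, 263.8, 189.2]
ee_rot: [-177.5, 2.6, 23.7]
q4 2.76 rad 2.53 [24.9 21.  92.2  2.8 69.3 90.2]
t 23.60 pos [508.  263.8 189.2] rot [-177.5    2.6   23.7] F [ 0.8  0.4 -1.1] w 12.9 | shift cm [ 5.61 -2.09  3.77] turn -3.6
```

The tilt came from q6 reaching its limit during the carry. About 3° fits the 1 mm clearance all round the hole, but I'll remove the radial part by moving in with streamed rows and out with single moves.

```bash
python3 -m jog '[[[-3.3,0,-0.5],-1,0],[[-3.3,0,-0.5],-1,0],[[-3.3,0,-0.5],-1,0],[[-3.3,0,-0.5],0,0],[[0,0,0],0,0],[[0,0,0],0,0]]'|head -3; python3 -c "
from h import *;q()"
python3 -m jog '[[[6,-0.7,1.5],0,0],[[0,0,0],0,0],[[0,0,0],0,0],[[6,-0.7,1.5],0,0],[[0,0,0],0,0],[[0,0,0],0,0]]'|head -3; python3 -c "
from h import *;q();d(548.7,306.3,150,27.3)"
```

```text
time_s: 24.35
ee_pos: [386.9, 206.2, 215.5]
ee_rot: [-177.4, 2.4, 25.9]
q4 2.77 rad 2.43 [ 24.7   7.9 106.4   2.8  68.1  87.8]
time_s: 25.1
ee_pos: [489.8, 272.8, 179.0]
ee_rot: [-177.4, 2.5, 25.6]
q4 2.84 rad 2.52 [26.5 20.5 94.6  2.8 67.4 89.8]
t 25.10 pos [489.8 272.8 179. ] rot [-177.4    2.5   25.6] F [-1.1 -0.4 -1. ] w 12.8 | shift cm [ 6.89 -0.36  2.62] turn -1.7
```

I'll accept the tilt. For the target I'll compute the TCP position that puts the hole's axis over the shaft with the tilt included.

```bash
cat >> h.py <<'E'
S=np.array([548.7,306.3])
def k(zu,yaw=27.3,ht=34.0,axx=-1.1):
    "underside wanted at height zu (along world z) above shaft"
    s=telemetry.state(); M=R.from_euler('xyz',s['ee_rot'],degrees=True).as_matrix(); M2=R.from_euler('z',yaw-s['ee_rot'][2],degrees=True).as_matrix()@M
    off=M2@np.array([axx,0,ht]); t=np.array([S[0]-off[0],S[1]-off[1],zu+(41.2-ht)*abs(M2[2,2])-off[2]])
    und=s['ee_pos']+M@np.array([axx,0,41.2]); hm=s['ee_pos']+M@np.array([axx,0,ht])
    print('underside',und.round(1),'holemid err',(hm[:2]-S).round(1)); d(*t,yaw); q()
E
python3 -m jog '[[[6,-0.3,0],-1.7,0],[[0,0,0],0,0],[[0,0,0],0,0]]' | head -3; python3 -c "
from h import *;k(105)"
```

```text
time_s: 25.48
ee_pos: [539.6, 299.5, 177.9]
ee_rot: [-177.3, 2.6, 27.3]
underside [536.1 299.8 136.8] holemid err [-12.1  -6.6]
t 25.48 pos [539.6 299.5 177.9] rot [-177.3    2.6   27.3] F [1.  0.5 0.2] w 12.9 | shift cm [1.52 0.11 3.11] turn -0.0
q4 2.79 rad 2.65 [26.6 25.5 86.7  2.8 70.5 88.4]
```

```bash
python3 -m jog '[[[1.5,0.1,3.1],0,0],[[0,0,0],0,0],[[0,0,0],0,0]]' | head -3; python3 -c "
from h import *;k(100)"
```

```text
time_s: 25.85
ee_pos: [549.6, 304.8, 150.4]
ee_rot: [-177.3, 2.4, 27.3]
underside [546.2 305.3 109.3] holemid err [-2.  -1.2]
t 25.85 pos [549.6 304.8 150.4] rot [-177.3    2.4   27.3] F [ 0.1  0.4 -0.9] w 13.1 | shift cm [0.27 0.03 0.92] turn -0.0
q4 2.85 rad 2.41 [26.6 27.5 87.4  2.8 67.5 88.3]
```

```bash
python3 -m jog '[[[0.28,0.05,1],0,0],[[0,0,0],0,0],[[0,0,0],0,0]]' | head -3; python3 -c "
from h import *;k(93); f=grab('wrist');save(f,'w5.png',(200,180,440,400),3); g=grab('scene'); save(g,'s5.png',(310,120,430,210),6)"
```

```text
time_s: 26.22
ee_pos: [551.6, 305.8, 142.3]
ee_rot: [-177.3, 2.2, 27.3]
underside [548.4 306.3 101.3] holemid err [ 0.1 -0.2]
t 26.23 pos [551.6 305.8 142.3] rot [-177.3    2.2   27.3] F [ 0.9 -0.3 -0.9] w 13.0 | shift cm [0.03 0.02 0.83] turn -0.0
q4 2.87 rad 2.22 [26.6 28.  87.8  2.9 66.4 88.2]
```

View pics/s5.png

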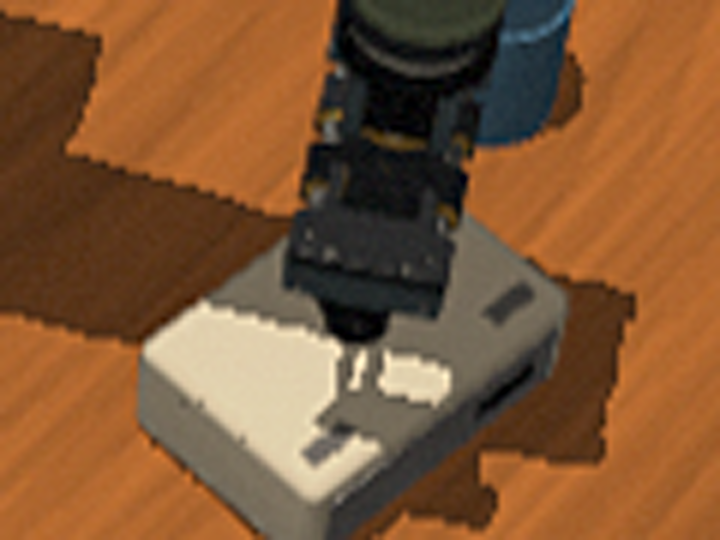

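The knob is over the radio's middle, and the gripper is clear of the mug. Descend.

```bash
python3 -m jog '[[[0.03,0,0.7],0,0],[[0,0,0],0,0],[[0,0,0],0,0]]' | head -4; python3 -c "
from h import *;k(91)"; python3 -m jog '[[[0,0,0.4],0,0],[[0,0,0],0,0]]' | head -4; python3 -c "
from h import *;k(88)"
```

```text
time_s: 26.7
ee_pos: [551.6, 306.2, 134.7]
ee_rot: [-177.3, 2.2, 27.3]
force: [0.5, 0.1, -0.6]
underside [548.3 306.7  93.6] holemid err [0.  0.2]
t 26.70 pos [551.6 306.2 134.7] rot [-177.3    2.2   27.3] F [ 0.5  0.1 -0.6] w 12.7 | shift cm [-0.    0.03  0.26] turn -0.0
q4 2.89 rad 2.23 [26.7 28.4 88.3  2.9 65.5 88.2]
time_s: 26.95
ee_pos: [552.0, 306.6, 130.6]
ee_rot: [-177.3, 2.1, 27.3]
force: [0.9, 0.7, -0.4]
underside [548.8 307.1  89.5] holemid err [0.5 0.6]
t 26.95 pos [552.  306.6 130.6] rot [-177.3    2.1   27.3] F [ 0.9  0.7 -0.4] w 12.8 | shift cm [-0.07  0.04  0.15] turn -0.0
q4 2.91 rad 2.14 [26.7 28.6 88.6  2.9 64.9 88.2]
```

It's 5.5 mm onto the shaft with no force, so it's entering freely. Continue.

```bash
python3 -m jog '[[[-0.06,0.04,0.5],0,0],[[0,0,0],0,0]]' | head -4; python3 -c "
from h import *;k(81)"; python3 -m jog '[[[-0.03,0.03,0.4],0,0],[[0,0,0],0,0]]' | head -4; python3 -c "
from h import *;k(80)"
```

```text
time_s: 27.2
ee_pos: [551.9, 306.4, 125.4]
ee_rot: [-177.3, 2.0, 27.2]
force: [0.1, 0.5, -1.2]
underside [548.8 306.9  84.3] holemid err [0.5 0.4]
t 27.20 pos [551.9 306.4 125.4] rot [-177.3    2.    27.2] F [ 0.1  0.5 -1.2] w 12.7 | shift cm [-0.05  0.03  0.34] turn -0.1
q4 2.92 rad 2.04 [26.7 28.8 89.1  2.9 64.1 88.1]
time_s: 27.45
ee_pos: [552.0, 306.3, 121.8]
ee_rot: [-177.3, 1.9, 27.2]
force: [1.6, 0.3, 2.5]
underside [548.9 306.8  80.7] holemid err [0.6 0.4]
t 27.45 pos [552.  306.3 121.8] rot [-177.3    1.9   27.2] F [1.6 0.3 2.5] w 12.8 | shift cm [-0.06  0.01  0.07] turn -0.1
q4 2.94 rad 1.96 [26.7 28.9 89.4  2.9 63.6 88.1]
```

```bash
python3 -m jog '[[[0,0,0.25],0,0],[[0,0,0.2],0,0]]' 60| head -4; python3 -c "
from h import *;k(77)"; python3 -m jog '[[[0,0,0.2],0,0],[[0,0,0.2],0,0]]' | head -4; python3 -c "
from h import *;k(77)"
```

```text
time_s: 27.7
ee_pos: [552.0, 306.3, 118.4]
ee_rot: [-177.4, 1.8, 27.3]
force: [-0.4, 0.3, 5.4]
underside [548.9 306.9  77.3] holemid err [0.6 0.4]
t 27.70 pos [552.  306.3 118.4] rot [-177.4    1.8   27.3] F [-0.4  0.3  5.4] w 12.7 | shift cm [-0.07  0.01  0.03] turn -0.0
q4 2.94 rad 1.90 [26.7 29.1 89.7  2.9 63.1 88.1]
time_s: 27.95
ee_pos: [552.0, 306.3, 117.6]
ee_rot: [-177.4, 1.7, 27.3]
force: [-1.9, -1.8, 14.2]
underside [549.  306.9  76.5] holemid err [0.7 0.4]
t 27.95 pos [552.  306.3 117.6] rot [-177.4    1.7   27.3] F [-1.9 -1.8 14.2] w 12.3 | shift cm [-0.08  0.   -0.04] turn -0.0
q4 2.93 rad 1.81 [26.7 29.1 89.8  2.9 62.9 88.1]
```

At the stop with about 14 N. One more pushing row, then I'll check that the push holds and look.

```bash
python3 -m jog '[[[0,0,0.2],0,0],[[0,0,0.25],0,0]]' | head -4; python3 -c "
from h import *
for i in range(4): f=grab('top')
g=grab('scene'); k(77)
w=grab('wrist'); cv2.imwrite('pics/fin.png',np.hstack([cv2.resize(g['color'][120:320,200:440],(400,333)),cv2.resize(w['color'],(400,333))])[:,:,::-1])
for n,z,c in (('red',47,red),): blob(f,(265,215,345,300),c,n,z)"
```

```text
time_s: 28.2
ee_pos: [551.9, 306.3, 117.7]
ee_rot: [-177.4, 1.6, 27.3]
force: [-2.1, -1.2, 15.0]
underside [549.  307.   76.6] holemid err [0.7 0.5]
t 28.45 pos [551.9 306.3 117.7] rot [-177.4    1.6   27.3] F [-1.7 -2.1 14. ] w 12.7 | shift cm [-0.08  0.01 -0.04] turn -0.0
q4 2.92 rad 1.66 [26.7 29.  89.9  2.9 62.7 88.1]
red (np.float64(303.2), np.float64(256.8)) 54 xy [558.7  36.2] axis 180.0 ext [12.8 26.2]
```

View pics/fin.png

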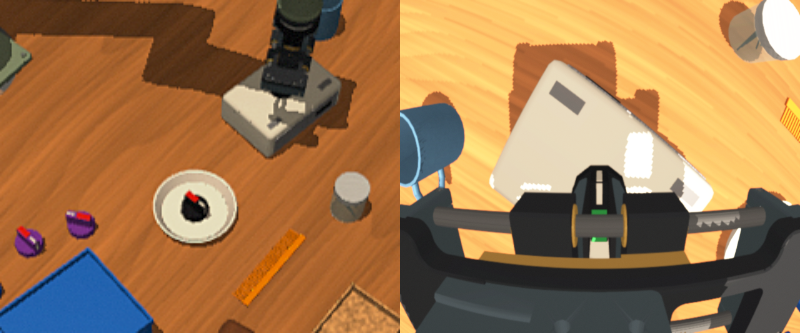

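The final picture shows the red knob upright in the dish at (193,207) in the left half. The green knob is held on the radio shaft, and the push holds at 14 N. I'll hand in.

```bash
python3 -c "
from h import *
print(job_done())"
```

```text
the job is handed in; nothing more can be done
None
```

I set the red-tagged knob down upright in the dish. Then I fitted the green-tagged knob on the radio shaft, pressed it to the stop, and handed in at 28.5 s still gripping and pressing.

- **Red knob:** the final picture shows it upright near the middle of the dish floor. I lowered it until it stopped at the expected floor height before letting go.
- **Green knob:** the tool was turned to 27.3°. The flat measured 26.9° and the white mark 27–28°. The knob slid on without resistance and met the spring with its underside at 80.7 mm (81 expected).
- **Press:** it then went in to 76.6 mm, about 4 mm further, which matches the stop. The push held at about 14 N until I handed in (7 N needed).
- **Off from ideal:** the tool and knob are tilted about 3° because the last joint reached its range limit during the carry and the arm stopped short there. The hole sits about 0.8 mm off my shaft estimate. Both are within the hole's clearance.
- **Not confirmed:** the shaft's travel is worked out from tool height and force, since no picture shows it directly. I saw nothing else moved in the pictures but did not measure it.

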